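Level a rocking microscope with a wedge

ROBOT

A 6-joint arm with a two-finger parallel gripper is mounted at the origin on the work surface. World frame = base frame: x ahead of the robot, y to its left, z up, the work surface at z = 0. Lengths are in mm, angles in rad, forces in N, time in s.
With the tool pointing down it reaches from about 375 to 825 mm from the base axis. Payload 5.5 kg.
Tool frame: the origin (TCP) lies at the very end of the fingers, on their centre line; the grasp point (between the pads) lies 19 mm behind it; z points along the fingers, x is the direction in which the jaws open and shut, and the axes are right-handed (so a half turn about z gives the same grasp; the last joint's range is limited). The gripper opens to 85 mm and grips with 20 to 120 N. Pads are 22 mm wide; open, the fingers measure 114 mm over their backs; the gripper's body (76 mm by 85 mm) begins 54 mm behind the grasp point. The pads swing forward as they close: fully open they stand 13 mm farther back than shut.
Start: joints at [-1.257, 0.314, -0.047, 1.21, 0, 1.571], TCP at [185.202, -570.697, 231.299] pointing down, gripper open.
Joint ranges: [-2.67, 2.67], [-0.69, 1.73], [-1.03, 1.25], [-2.08, 2.16], [-1.42, 1.45], [-3.14, 3.14]. Speed limits (rad/s): [2.39, 2.39, 3.01, 3.14, 3.14, 3.14].

INTERFACE

Orientations are given as a unit quaternion [w, x, y, z].
In Python, from plant import manip, cams, ticket gives the robot as it stands.
- The arm moves only by the tool drive_tool, never from a script. Its argument "commands" is a list of rows, each a list of 6 numbers: the shift along the tool's x, y, z in cm, then the turn, a rotation vector about the tool's x, y, z in rad. A call has 1 to 20 rows; each row is the pose to reach, as a shift and turn from the pose commanded when the call began, along the tool's axes at that moment; what a row does not reach only later rows make up. A row lasts 1/8 s, in which the tool goes at most 62.5 mm and 10.7 degrees, less where a joint would pass 70% of its speed; a pose out of reach is approached as far as the arm can. A call with a gripper value outside its range is refused whole. "claw" is the opening, from 0 (shut) to 1 (fully open), set as the call begins (left out, the last holds). The fingers move at their own pace and stop on an object; the grip force is fixed at half the most. Time passes only in rows, so rows that repeat a pose let the fingers close. It gives the time, the measured TCP pose, the force and the opening at its end, in the units of the state.
- manip.get_obs(): the state, without advancing time (a new reading comes with each control period).
- cams.get_image(name): name is "scene" or "top"; returns a dict with "color" (420x560x3 uint8, red, green, blue), "depth" (420x560 float32, mm along the optical axis (not along the pixel's ray), 0 where there is no reading), "vertical_fov" (degrees; the focal length in pixels is half the picture's height over the tangent of half this angle, whatever the lens; pixels are square), "cx", "cy" (the principal point, pixels), "k1" (the pictures are not rectified: a ray, as slopes to the right and down, at radius r is drawn at 1 + k1 r^2 times it, then the intrinsics apply), "rvec" (rotation vector, rad) and "tvec" (3), from world to camera coordinates, as OpenCV has them. Camera axes: x right, y down, z forward; pixel columns grow to the right and rows downward; lengths in mm; the calibration is good to about 2 mm. A picture is of the moment at which its call begins.
- ticket.sign_off(): hands the job in, once; it reports no verdict.
The state is a dict: "clock": time; "joint_positions": joint angles; "qd": joint speeds; "joint_efforts": joint torques, N m; "position": TCP position; "eef_rot": TCP orientation; "wrist_force": force on the tool from outside, world axes, zero at the start; "moment": the same for the moment, N m; "finger_gap": finger opening in mm.
Only numpy, scipy, OpenCV 4.12 (cv2) and the standard library are available. Lean on these libraries where they do the work, as an engineer would, in place of code of your own. Each camera call takes 0.05 s, during which the arm holds its last target.

TASK

The stereo microscope has lost the rubber pad of one foot (below the red sticker) and rocks. Using your fingertips only, push the orange wedge along the bench, thin end first, under that short foot until the microscope stands level on it and no longer rocks. Do not lift or tip the wedge, do not touch or shove the microscope, leave the things around it where they stand, and leave the wedge in place.

Things in the scene. Friction and masses are not known exactly. Their poses are not given: they have to be found in the camera images.
- scope: White and black stereo microscope, about 4 kg, loose, 345 mm tall; base 210 x 210 mm, its underside 22 mm above the bench. Origin: centre of the base on the plane of the three rubber pads; z its own upright, x its front (eyepiece side). Feet at x = +-85, y = +-85 mm. It leans 0.058 rad towards the short foot at the start; its z is vertical once level. All of it stays above the base's outline.
- short_foot (a point): Lowest point of the bare, domed steel foot (24 mm wide) at x = +85, y = -85 mm of the microscope, 20 mm in from both edges of the base: the front corner nearest the wedge, with a round red sticker (18 mm) on the base's top above it. It stands on the bench at the start and must rise 7 mm for the microscope to be level.
- opposite_foot (a point): Underside of the rubber pad at x = -85, y = +85 mm of the microscope, diagonally opposite the short foot. It hangs about 7 mm above the bench at the start and rests on it when level.
- wedge: Orange plastic wedge, 110 long, 44 wide, 70 g. Origin: centre of its underside; x to the thin tip, z up. Ramp from 1 mm high at x = +55 to 11 mm at x = -40; then a tab 15 thick, 50 wide, 28 tall with a flat back at x = -55. Level when the short foot is half-way along (x about 0). Sliding under takes 3 to 7 N, then over 10 N once level, which can shove the microscope; it then stays.
- wedge_tip (a point): Middle of the wedge's thin tip edge, at bench height.
- wedge_tab (a point): Centre of the flat back face of the wedge's upright tab, 14 mm above the bench; push here along the wedge's x.
- oil_bottle: Small amber bottle with black cap, 32 mm diameter, 70 mm tall, standing near the work: leave alone. Origin: centre of its underside.
- objective: Steel objective lens, 40 mm diameter, 46 mm tall, standing near the work: leave alone. Origin: centre of its underside.
- joystick: Grey stage joystick box, 90 x 75 mm, 52 mm tall with its black knob, near the work: leave alone. Origin: centre of its underside.
Mind the look-alikes: they are no part of the job. Of the things that look like the wedge, the middle-sized one is meant.

How it is judged (in metres and radians):
At the end, for the whole second after the job is handed in: The microscope stands level (upright within 0.011 rad, the foot diagonally opposite the short one within 3 mm of the bench), the short foot stands on the wedge's ramp and loads it with more than 1 N, the wedge lies flat, and all is at rest (angle between scope's own z axis and vertical below 0.011 rad and height (world z) of opposite_foot below 0.003 m and contact force between wedge and scope above 1 N and x of short_foot in the frame of wedge between -0.04 and 0.05 m and y of short_foot in the frame of wedge between -0.021 and 0.021 m and angle between wedge's own z axis and vertical below 0.05 rad and linear speed of each of scope, wedge below 0.01 m/s and angular speed of scope below 0.03 rad/s); the robot touches nothing.
It fails at once if the wedge is lifted or tipped (height (world z) of wedge above 0.012 m or angle between wedge's own z axis and vertical above 0.2 rad).
It fails at once if the robot touches the microscope (contact force between any of the fingers, the arm and scope above 1 N).
It fails at once if the microscope is shoved more than 15 mm or tipped (distance of scope from where it was at the start of the episode above 0.015 m or angle between scope's own z axis and vertical above 0.1 rad).
It fails at once if a thing standing around the work is moved more than 15 mm (distance of any of oil_bottle, objective, joystick from where it was at the start of the episode above 0.015 m).
It fails at once if the bottle or the objective is tipped (angle between any of oil_bottle, objective's own z axis and vertical above 0.3 rad).
It also fails if it takes over 61 s, if anything falls off the work surface, if the arm or the gripper's body presses on something with over 40 N, if the wrist force passes 120 N, or if a joint passes its speed limit or range.

## Working session

There is one attempt and no reset: what is moved stays moved. The work goes in short steps, Python scripts to look and compute and a tool call to move; the robot and the scene stay as the last step left them, time stands still between calls to the robot, and variables do not carry over. Pictures are saved under pics/ and viewed, and the job is handed in when it is done.

Besides the shell and the picture viewer there is one more tool, called after "Emit:" as name(argument=value, ...), one argument or row to a line, values as JSON. drive_tool: Moves the arm, as the interface text tells. Its arguments: {"type":"object","properties":{"commands":{"type":"array"},"claw":{"type":"number"}},"required":["commands"]}

```bash
mkdir -p pics; ls; cat > h.py <<'E'
import numpy as np, cv2
from plant import manip, cams, ticket
def cam(n):
    d=cams.get_image(n); return d
def K(d):
    h=d["color"].shape[0]; f=h/2/np.tan(np.radians(d["vertical_fov"])/2)
    return f
def ray(d,u,v):
    f=K(d); p=np.array([(u-d["cx"])/f,(v-d["cy"])/f]); q=p.copy()
    for _ in range(30): q=p/(1+d["k1"]*(q@q))
    R,_=cv2.Rodrigues(np.array(d["rvec"],float)); t=np.array(d["tvec"],float).ravel()
    return -R.T@t, R.T@np.array([q[0],q[1],1.])
def onz(d,u,v,z=0):
    o,r=ray(d,u,v); return o+r*(z-o[2])/r[2]
def bydepth(d,u,v):
    o,r=ray(d,u,v); return o+r*float(d["depth"][int(round(v)),int(round(u))])
def proj(d,P):
    R,_=cv2.Rodrigues(np.array(d["rvec"],float)); t=np.array(d["tvec"],float).ravel()
    c=R@np.array(P,float)+t; q=c[:2]/c[2]; q=q*(1+d["k1"]*(q@q)); return q*K(d)+[d["cx"],d["cy"]]
def save(n,img): cv2.imwrite(f"pics/{n}.png",cv2.cvtColor(img,cv2.COLOR_RGB2BGR))
E
python3 - <<'E'
from h import *
import pickle
for n in("scene","top"):
    d=cam(n); pickle.dump(d,open(f"{n}0.pkl","wb")); save(n+"0",d["color"]); print(n,K(d),d["k1"],ray(d,280,210))
print(manip.get_obs())
E
```

```text
pics
scene 516.1303242878595 -0.005407794912587569 (array([1155.36529891,  349.38724245,  639.53699592]), array([-0.64273   , -0.37705742, -0.66700708]))
top 510.91477814676546 -0.15399366547889096 (array([ 350.57575485,   15.52743643, 1093.70390653]), array([ 0.17769733, -0.01273129, -0.98402673]))
{'clock': 0.1, 'joint_positions': array([-1.25700849e+00,  3.14175832e-01, -4.79536836e-02,  1.21020828e+00,
       -2.69165486e-05,  1.57080699e+00]), 'qd': array([ 0.00050039, -0.00227018,  0.0003615 , -0.00096789,  0.00063281,
       -0.00052672]), 'joint_efforts': array([ 1.29673575e-03, -5.40766311e+01,  3.40542054e+01,  1.11967410e-02,
        9.55604219e-05,  1.49110793e-06]), 'position': array([ 185.0317519 , -570.21857079,  230.51961896]), 'eef_rot': array([-4.42253035e-04,  8.08904450e-01, -5.87939620e-01, -6.31369131e-04]), 'wrist_force': array([0.3387951 , 0.45823202, 0.45089625]), 'moment': array([-0.0135955 , -0.00028937,  0.01945998]), 'finger_gap': 85.53136430348562}
```

View pics/scene0.png

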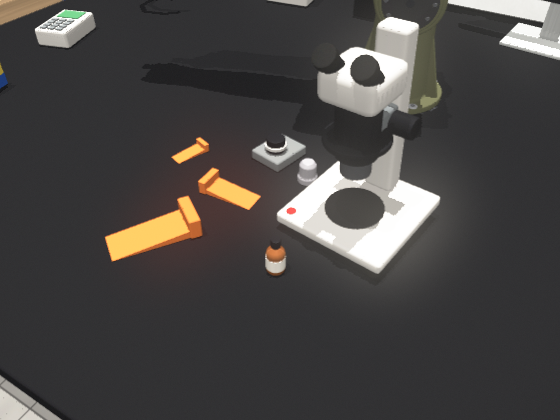

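View pics/top0.png

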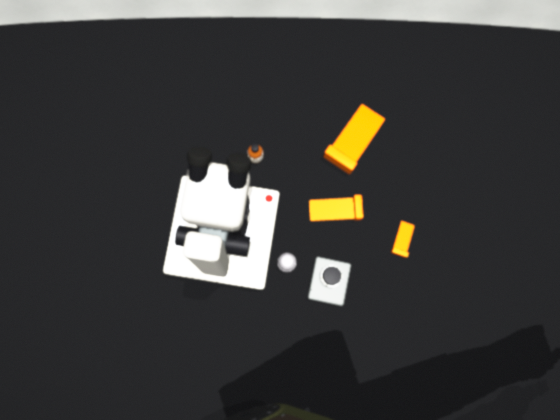

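Candidates for the wedge, by top / scene pixel:
- large: (355,138) / (153,230)
- middle: (336,208) / (230,190)
- small: (403,239) / (190,150)

The middle-sized one is meant. I'll check it in a crop and measure it.

```bash
python3 - <<'E'
from h import *
import pickle
T=pickle.load(open("top0.pkl","rb"));S=pickle.load(open("scene0.pkl","rb"))
save("crop0",np.hstack([cv2.resize(T["color"][130:310,160:420],None,fx=3,fy=3,interpolation=cv2.INTER_CUBIC)])[:600,:780])
for n,d in(("top",T),("scene",S)):
    hsv=cv2.cvtColor(d["color"],cv2.COLOR_RGB2HSV)
    m=cv2.inRange(hsv,(5,150,120),(25,255,255))
    N,l,st,c=cv2.connectedComponentsWithStats(m)
    for i in range(1,N):
        if st[i,4]>60:
            cs,_=cv2.findContours((l==i).astype(np.uint8),0,2)
            r=cv2.minAreaRect(cs[0]); print(n,st[i],c[i].round(1),np.round(cv2.boxPoints(r),1).tolist())
            if n=="top":
                print([onz(d,*p,5).round(0).tolist()[:2] for p in cv2.boxPoints(r)])
    m=cv2.inRange(hsv,(0,150,120),(4,255,255))|cv2.inRange(hsv,(172,150,120),(180,255,255))
    N,l,st,c=cv2.connectedComponentsWithStats(m)
    for i in range(1,N):
        if st[i,4]>10: print("red",st[i],c[i],bydepth(d,*c[i]),onz(d,*c[i],33))
for p in [(287,262),(256,153),(330,280)]: print(bydepth(T,*p))
E
```

```text
top [ 324  104   62   69 1882] [355.6 136.1] [[321.20001220703125, 154.89999389648438], [357.1000061035156, 99.5], [386.5, 118.5], [350.6000061035156, 174.0]]
[[672.0, -90.0], [805.0, -174.0], [760.0, -240.0], [629.0, -154.0]]
top [248 146  14  12  99] [254.8 152.1] [[248.0, 146.0], [261.0, 146.0], [261.0, 157.0], [248.0, 157.0]]
[[691.0, 73.0], [691.0, 44.0], [666.0, 44.0], [666.0, 73.0]]
top [309 194  55  28 419] [339.8 208.1] [[307.8999938964844, 196.10000610351562], [362.29998779296875, 193.60000610351562], [363.5, 218.89999389648438], [309.1000061035156, 221.39999389648438]]
[[578.0, -59.0], [585.0, -179.0], [528.0, -180.0], [522.0, -62.0]]
top [391 220  24  38 438] [403.6 237.1] [[390.3999938964844, 253.10000610351562], [400.0, 219.39999389648438], [417.1000061035156, 224.3000030517578], [407.3999938964844, 258.0]]
[[454.0, -237.0], [528.0, -261.0], [517.0, -299.0], [443.0, -274.0]]
red [266 196   6   5  19] [268.42105263 197.89473684] [567.20594222  26.36723666  37.13459697] [568.05366561  26.40965527  33.        ]
scene [171 137  38  27 445] [191.6 150.8] [[170.8000030517578,
[... 210 characters left out ...]
208.6999969482422, 163.10000610351562], [260.20001220703125, 195.6999969482422], [244.60000610351562, 220.3000030517578]]
scene [ 105  196   97   66 2930] [156.1 231.5] [[99.4000015258789, 220.1999969482422], [192.60000610351562, 193.39999389648438], [204.39999389648438, 234.39999389648438], [111.19999694824219, 261.20001220703125]]
scene [267 246  17  15 191] [274.7 253.5] [[267.0, 246.0], [283.0, 246.0], [283.0, 260.0], [267.0, 260.0]]
red [287 208   9   6  41] [290.63414634 210.36585366] [565.32043645  24.83312166  36.34090571] [562.05237109  23.03552261  33.        ]
[431.42570413 -12.617862    47.68957626]
[662.94357699  53.46903445  45.9548434 ]
[394.5155755  -99.7463788   54.01492751]
```

View pics/crop0.png

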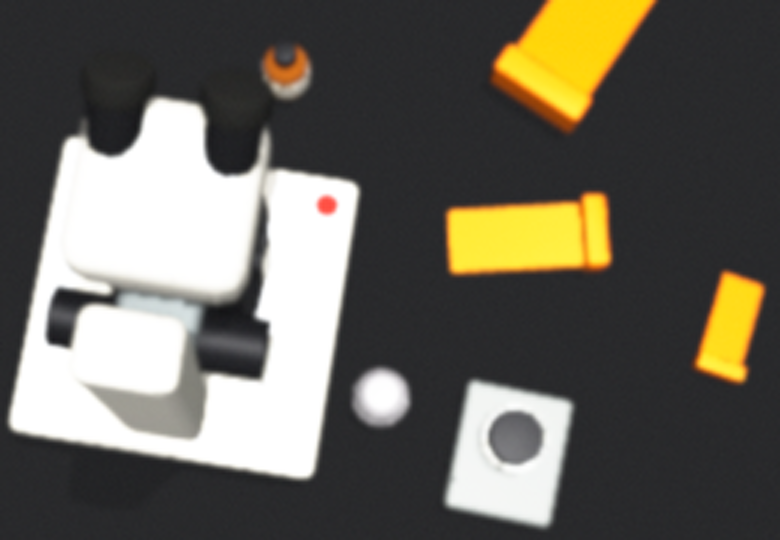

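```bash
cat > meas.py <<'E'
from h import *
def wedge(d,box=None,nm=None):
    hsv=cv2.cvtColor(d["color"],cv2.COLOR_RGB2HSV)
    m=cv2.inRange(hsv,(5,150,110),(32,255,255))
    if box: 
        mm=np.zeros_like(m); mm[box[1]:box[3],box[0]:box[2]]=255; m&=mm
    N,l,st,c=cv2.connectedComponentsWithStats(m)
    i=1+np.argmax(st[1:,4]); cs,_=cv2.findContours((l==i).astype(np.uint8),0,2)
    a=cv2.approxPolyDP(cs[0],2.0,True)[:,0]
    return st[i],c[i],a,cs[0]
E
python3 - <<'E'
from meas import *
import pickle
T=pickle.load(open("top0.pkl","rb"));S=pickle.load(open("scene0.pkl","rb"))
for d,b in((T,(300,185,370,230)),(S,(190,160,265,215))):
    st,c,a,cs=wedge(d,b); print(st,c,a.tolist())
    im=cv2.resize(d["color"][b[1]:b[3],b[0]:b[2]],None,fx=10,fy=10,interpolation=cv2.INTER_NEAREST)
    save("w%d"%b[0],im)
b=(240,180,330,260)
save("wf",cv2.resize(S["color"][170:260,265:385],None,fx=6,fy=6,interpolation=cv2.INTER_CUBIC))
# scope base white mask corners in top
w=cv2.inRange(T["color"],(190,190,190),(255,255,255)); w[:, :150]=0; w[:170]*=1
cs,_=cv2.findContours(w[140:300,150:285].copy(),0,2)
c=max(cs,key=cv2.contourArea); print((cv2.approxPolyDP(c,3,True)[:,0]+[150,140]).tolist())
for n,p in dict(fr=(279,187.5),rr=(265,289),rl=(164,274)).items():
    print(n,onz(T,*p,30))
E
```

```text
[ 308  194   56   28 1280] [336.11328125 208.5015625 ] [[362, 196], [354, 194], [352, 197], [310, 199], [309, 219], [361, 219]]
[ 198  168   63   42 1200] [225.32166667 189.76166667] [[198, 180], [200, 192], [247, 209], [260, 196], [220, 178], [218, 169], [211, 168]]
[[183, 176], [164, 272], [262, 288], [278, 192], [248, 189], [247, 184], [234, 189], [228, 184], [226, 166], [212, 163], [205, 178], [197, 183]]
fr [591.43222209   4.03316841  30.        ]
rr [376.80407823  32.28469046  30.        ]
rl [405.93557036 242.9814547   30.        ]
```

View pics/w300.png

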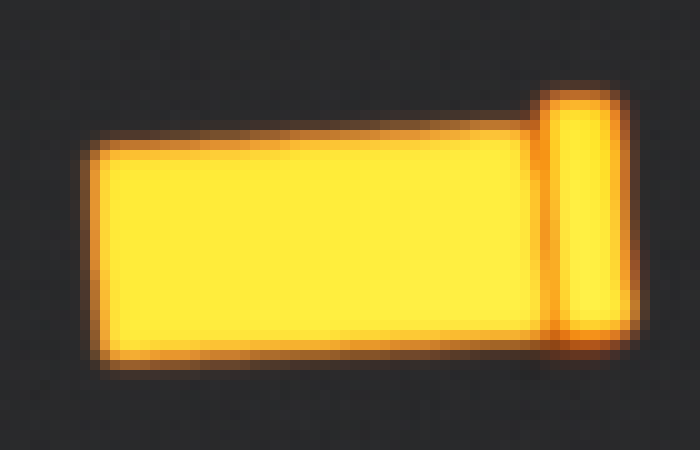

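View pics/w190.png

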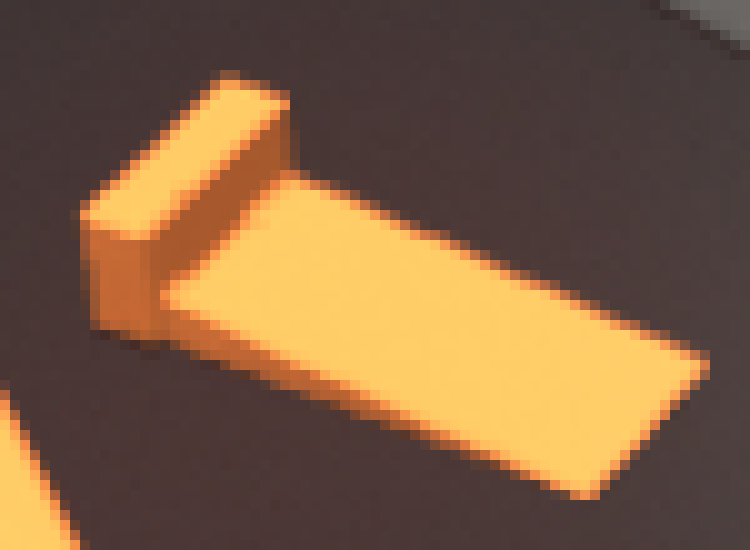

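View pics/wf.png

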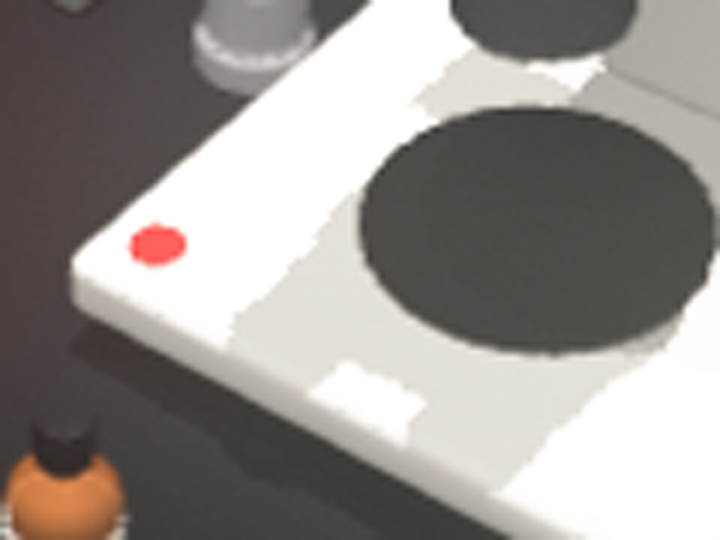

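```bash
python3 - <<'E'
from h import *
import pickle
T=pickle.load(open("top0.pkl","rb"));S=pickle.load(open("scene0.pkl","rb"))
for d,z1,L in((T,0,[(308.6,198.8),(309.4,221),(361.8,193),(363.3,217.8)]),(S,0,[(248.3,208.9),(259.8,195.1),(197.4,180.2),(211,167)])):
    P=[onz(d,*p,z)[:2] for p,z in zip(L,(1,1,28,28))]
    tip=(P[0]+P[1])/2; back=(P[2]+P[3])/2
    print([p.round(1).tolist() for p in P],'tip',tip.round(1),'back',back.round(1),'ctr',((tip+back)/2).round(1),'len',np.linalg.norm(tip-back), 'head',(tip-back)/np.linalg.norm(tip-back), np.linalg.norm(P[0]-P[1]))
print(onz(T,268.42,197.9,35),onz(S,290.63,210.37,35))
# base front-right edge directions
print(K(T))
E
```

```text
[[573.1, -61.0], [524.0, -62.4], [581.0, -173.8], [527.0, -175.6]] tip [548.5 -61.7] back [ 554.  -174.7] ctr [ 551.3 -118.2] len 113.08736266937935 head [-0.04842753  0.9988267 ] 49.119048186252584
[[567.9, -63.6], [523.3, -66.6], [574.3, -173.7], [527.4, -176.4]] tip [545.6 -65.1] back [ 550.9 -175.1] ctr [ 548.2 -120.1] len 110.14105240183962 head [-0.04777806  0.99885798] 44.70700955758877
[567.63222963  26.39128228  35.        ] [564.02198766  24.11083169  35.        ]
510.91477814676546
```

```bash
cat >> h.py <<'E'
from scipy.spatial.transform import Rotation as Rn
def goal(psi,tilt):  # psi: heading angle from +y toward +x
    h=np.array([np.sin(psi),np.cos(psi),0]); x=np.array([h[1],-h[0],0.])
    z=h*np.sin(tilt)-np.array([0,0,np.cos(tilt)]); return Rn.from_matrix(np.c_[x,np.cross(z,x),z])
def row(P,psi,tilt,o=None):
    o=o or manip.get_obs(); q=o["eef_rot"]; R0=Rn.from_quat([q[1],q[2],q[3],q[0]])
    d=R0.inv().apply(np.array(P)-o["position"])/10; r=(R0.inv()*goal(psi,tilt)).as_rotvec()
    return np.r_[d,r].round(3).tolist()
def tip(o=None):
    o=o or manip.get_obs(); q=o["eef_rot"]; R0=Rn.from_quat([q[1],q[2],q[3],q[0]])
    return o["position"]-R0.apply([0,11,0])
E
python3 - <<'E'
from h import *
print(row([554.5,-217,110],-0.048,0.3))
E
```

```text
[-22.175, -46.045, 12.085, 0.255, -0.194, -1.295]
```

Emit:
drive_tool(
  commands=[
    [-22.2, -46.0, 12.1, 0.255, -0.194, -1.295],
    [-22.2, -46.0, 12.1, 0.255, -0.194, -1.295],
    [-22.2, -46.0, 12.1, 0.255, -0.194, -1.295],
    [-22.2, -46.0, 12.1, 0.255, -0.194, -1.295],
    [-22.2, -46.0, 12.1, 0.255, -0.194, -1.295],
    [-22.2, -46.0, 12.1, 0.255, -0.194, -1.295],
    [-22.2, -46.0, 12.1, 0.255, -0.194, -1.295],
    [-22.2, -46.0, 12.1, 0.255, -0.194, -1.295],
    [-22.2, -46.0, 12.1, 0.255, -0.194, -1.295],
    [-22.2, -46.0, 12.1, 0.255, -0.194, -1.295],
    [-22.2, -46.0, 12.1, 0.255, -0.194, -1.295],
    [-22.2, -46.0, 12.1, 0.255, -0.194, -1.295],
    [-22.2, -46.0, 12.1, 0.255, -0.194, -1.295],
    [-22.2, -46.0, 12.1, 0.255, -0.194, -1.295],
  ],
  claw=0.22,
)

```text
clock: 1.85
position: [553.9, -218.2, 110.6]
eef_rot: [-0.148, 0.989, 0.023, -0.003]
wrist_force: [0.1, 0.5, 0.6]
finger_gap: 19.2
```

```bash
python3 - <<'E'
from h import *
print(manip.get_obs()["finger_gap"],row([554.3,-217,9],-0.048,0.3)); d=cam("scene"); save("s1",d["color"]);d=cam("top"); save("t1",d["color"])
E
```

```text
19.189518482332087 [0.032, 2.872, 9.743, 0.002, -0.001, -0.001]
```

View pics/s1.png

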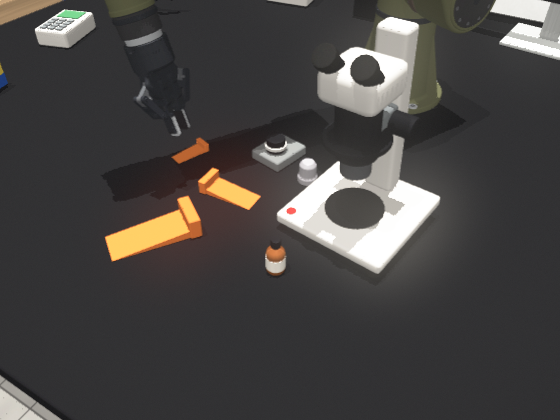

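View pics/t1.png

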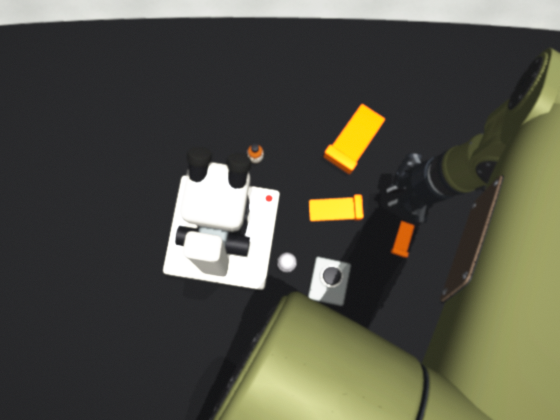

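```bash
python3 - <<'E'
from h import *
d=cam("top")
for p in [(290,310),(340,340),(400,380),(470,240),(440,180),(500,150),(480,300),(540,100),(300,400),(230,400),(220,400)]: print(p,bydepth(d,*p).round(0))
E
```

```text
(290, 310) [346.   5. 778.]
(340, 340) [328. -25. 779.]
(400, 380) [303. -61. 782.]
(470, 240) [ 402. -156.  664.]
(440, 180) [ 539. -247.  324.]
(500, 150) [ 541. -277.  482.]
(480, 300) [ 351. -137.  725.]
(540, 100) [ 553. -260.  623.]
(300, 400) [295.   0. 798.]
(230, 400) [294.  40. 791.]
(220, 400) [290.  48. 771.]
```

Emit:
drive_tool(
  commands=[
    [0, 2.9, 4.9, 0, 0, 0],
    [0, 2.9, 9.7, 0, 0, 0],
    [0, 2.9, 9.7, 0, 0, 0],
    [0, 2.9, 9.7, 0, 0, 0],
  ],
)

```text
clock: 2.5
position: [554.8, -217.1, 10.4]
eef_rot: [-0.148, 0.989, 0.024, -0.003]
wrist_force: [0.1, -0.8, 0.7]
finger_gap: 18.8
```

```bash
python3 - <<'E'
from h import *
print(manip.get_obs()["position"],tip())
d=cam("scene"); save("s2",cv2.resize(d["color"][110:260,100:310],None,fx=3.5,fy=3.5,interpolation=cv2.INTER_CUBIC))
d=cam("top"); save("t2",cv2.resize(d["color"][130:300,240:440],None,fx=3.5,fy=3.5,interpolation=cv2.INTER_CUBIC))
E
```

```text
[ 554.79978311 -217.13581427   10.44635056] [ 554.28661956 -206.63262215   13.67429395]
```

View pics/s2.png

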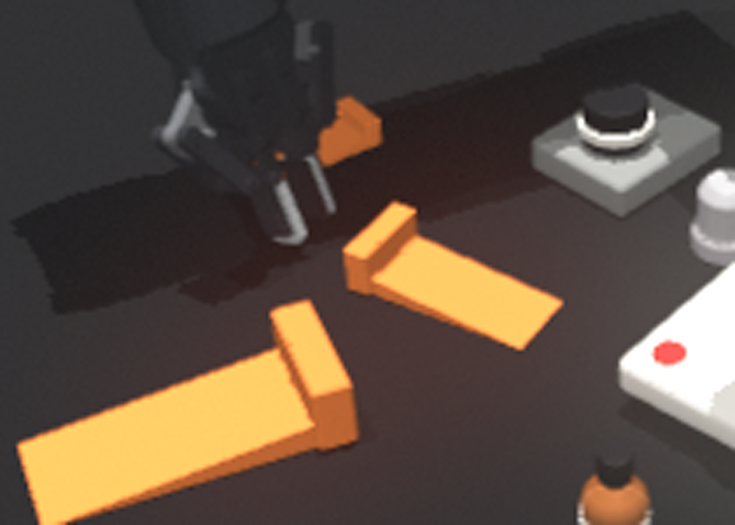

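View pics/t2.png

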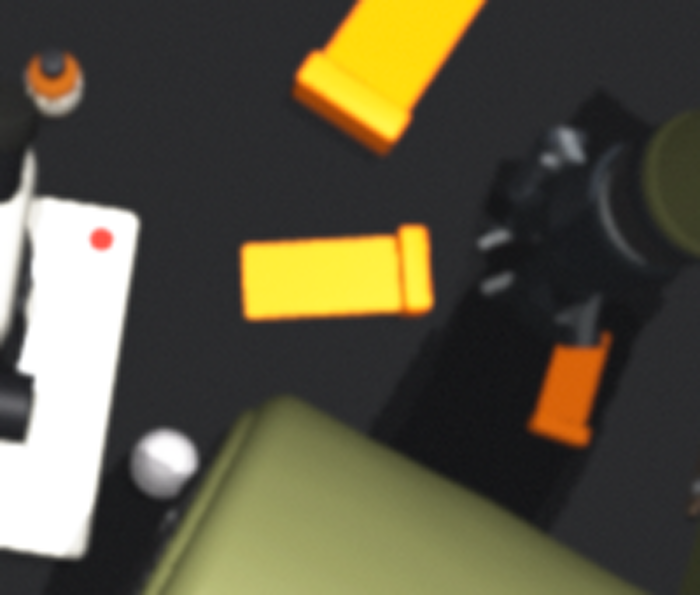

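```bash
cat >> h.py <<'E'
def frow(F,psi,tilt=0.3,z=10.4):
    P=np.array([F[0],F[1],0])+goal(psi,tilt).apply([0,11,0]); P[2]=z
    return row(P,psi,tilt)
E
python3 - <<'E'
from h import *
F=np.array([554.0,-206.6]);p=-0.048
for i in range(4):
    F=F+8*np.array([np.sin(p),np.cos(p)]); print(frow(F,p))
print(F)
for i in range(10):
    p+=0.0125;F=F+5*np.array([np.sin(p),np.cos(p)]); print(frow(F,p))
print(F,p,'aim',np.arctan2(564.6-F[0],26.8-F[1]))
E
```

```text
[-0.107, -0.806, 0.325, 0.003, -0.003, 0.001]
[-0.107, -1.571, 0.559, 0.003, -0.003, 0.001]
[-0.107, -2.336, 0.793, 0.003, -0.003, 0.001]
[-0.107, -3.101, 1.027, 0.003, -0.003, 0.001]
[ 552.46458976 -174.63685692]
[-0.114, -3.579, 1.173, 0.003, 0.001, 0.013]
[-0.115, -4.057, 1.319, 0.003, 0.004, 0.025]
[-0.109, -4.536, 1.465, 0.003, 0.008, 0.037]
[-0.097, -5.014, 1.611, 0.003, 0.012, 0.049]
[-0.079, -5.492, 1.757, 0.003, 0.015, 0.061]
[-0.054, -5.969, 1.903, 0.003, 0.019, 0.073]
[-0.024, -6.447, 2.049, 0.003, 0.023, 0.085]
[0.013, -6.923, 2.195, 0.003, 0.026, 0.097]
[0.056, -7.4, 2.341, 0.003, 0.03, 0.109]
[0.106, -7.876, 2.487, 0.003, 0.034, 0.121]
[ 553.50134678 -124.67983408] 0.077 aim 0.07313750360374367
```

Emit:
drive_tool(
  commands=[
    [-0.05, -0.8, 0.25, 0, 0, 0],
    [-0.08, -1.57, 0.5, 0, 0, 0],
    [-0.1, -2.34, 0.75, 0, 0, 0],
    [-0.11, -3.1, 0.98, 0, 0, 0],
    [-0.11, -3.58, 1.13, 0, 0, 0.012],
    [-0.11, -4.06, 1.28, 0, 0.004, 0.025],
    [-0.11, -4.54, 1.43, 0, 0.008, 0.037],
    [-0.1, -5.01, 1.57, 0, 0.012, 0.049],
    [-0.08, -5.49, 1.72, 0, 0.015, 0.061],
    [-0.05, -5.97, 1.86, 0, 0.019, 0.073],
    [-0.02, -6.45, 2.01, 0, 0.023, 0.085],
    [0.01, -6.92, 2.16, 0, 0.026, 0.097],
    [0.06, -7.4, 2.3, 0, 0.03, 0.109],
    [0.11, -7.88, 2.45, 0, 0.034, 0.121],
    [0.11, -7.88, 2.45, 0, 0.034, 0.121],
  ],
)

```text
clock: 4.47
position: [551.2, -133.8, 8.8]
eef_rot: [-0.149, 0.988, -0.038, 0.005]
wrist_force: [0.2, -0.2, -0.3]
finger_gap: 18.9
```

```bash
python3 - <<'E'
from h import *
print(manip.get_obs()["position"],tip())
import pickle
d=cam("scene"); pickle.dump(d,open("scene3.pkl","wb"));save("s3",cv2.resize(d["color"][130:230,190:310],None,fx=6,fy=6,interpolation=cv2.INTER_CUBIC))
d=cam("top"); pickle.dump(d,open("top3.pkl","wb")); save("t3",cv2.resize(d["color"][160:260,250:380],None,fx=6,fy=6,interpolation=cv2.INTER_CUBIC))
E
```

```text
[ 551.23636882 -133.78919842    8.81889115] [ 552.05473007 -123.30708317   12.05239464]
```

View pics/s3.png

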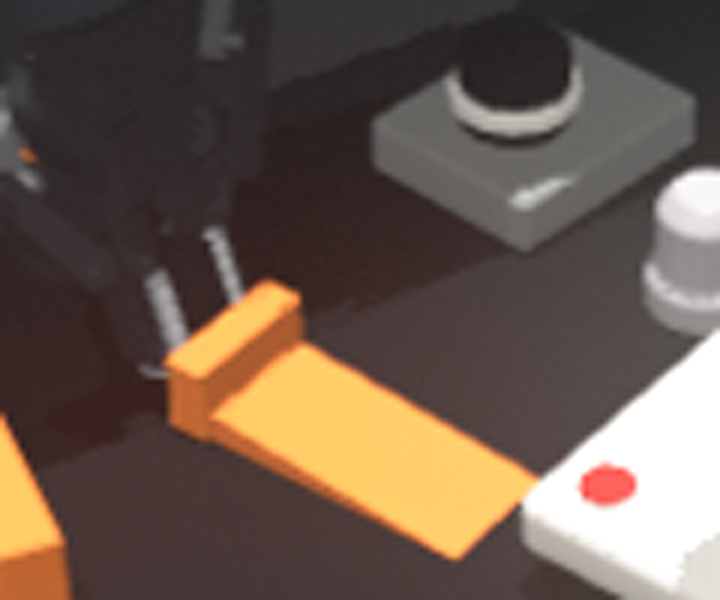

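View pics/t3.png

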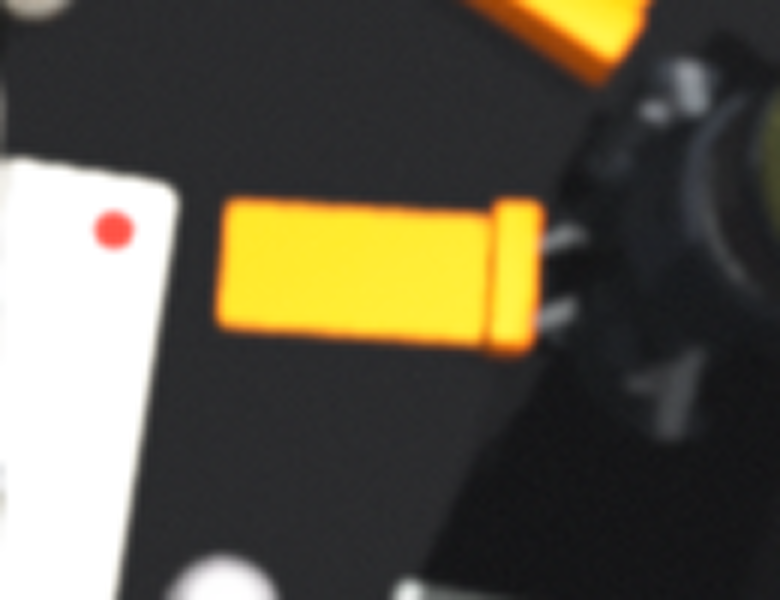

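```bash
python3 - <<'E'
from h import *
import pickle
T=pickle.load(open("top3.pkl","rb"));S=pickle.load(open("scene3.pkl","rb"))
c=lambda L,x,y:[(a/6+x-.4,b/6+y-.4) for a,b in L]
for d,L in((T,c([(225,199),(217,329),(543,201),(531,352)],250,160)),(S,c([(457,559),(543,483),(167,357),(265,281)],190,130))):
    P=[onz(d,*p,z)[:2] for p,z in zip(L,(1,1,28,28))]
    tp=(P[0]+P[1])/2; bk=(P[2]+P[3])/2; v=tp-bk
    print([p.round(1).tolist() for p in P],'tip',tp.round(1),'back',bk.round(1),'psi',np.arctan2(v[0],v[1]))
    w1=P[0]-P[1];w2=P[2]-P[3];print(np.arctan2(-w1[1],w1[0]),np.arctan2(-w2[1],w2[0]))
E
```

```text
[[586.3, -14.0], [538.2, -11.2], [580.4, -126.9], [525.8, -121.6]] tip [562.2 -12.6] back [ 553.1 -124.2] psi 0.0813704561540347
0.059945361399187956 0.09687846536663251
[[583.0, -15.9], [540.2, -11.3], [576.2, -125.6], [529.0, -121.4]] tip [561.6 -13.6] back [ 552.6 -123.5] psi 0.08195782756068468
0.10790406398259711 0.09055679854760128
```

```bash
python3 - <<'E'
from h import *
F=tip()[:2]; p=.08; h=np.array([np.sin(p),np.cos(p)])
for s in (0,20,40): print(frow(F+h*s,p,.3,9))
E
```

```text
[-0.002, -0.005, -0.013, 0.002, 0.003, 0.002]
[0.003, -1.917, 0.574, 0.002, 0.003, 0.002]
[0.009, -3.828, 1.162, 0.002, 0.003, 0.002]
```

Emit:
drive_tool(
  commands=[
    [0, -0.48, 0.145, 0, 0, 0],
    [0, -0.96, 0.29, 0, 0, 0],
    [0, -1.43, 0.435, 0, 0, 0],
    [0, -1.91, 0.58, 0, 0, 0],
    [0, -2.39, 0.73, 0, 0, 0],
    [0, -2.87, 0.87, 0, 0, 0],
    [0, -3.35, 1.02, 0, 0, 0],
    [0, -3.82, 1.16, 0, 0, 0],
    [0, -4.3, 1.31, 0, 0, 0],
    [0, -4.3, 1.31, 0, 0, 0],
  ],
)

```text
clock: 5.82
position: [555.0, -89.5, 9.0]
eef_rot: [-0.148, 0.988, -0.038, 0.005]
wrist_force: [0.3, -0.8, -0.8]
finger_gap: 18.8
```

```bash
python3 - <<'E'
from h import *
import pickle
o=manip.get_obs();print(o["position"],tip(),o["wrist_force"])
d=cam("scene"); pickle.dump(d,open("scene4.pkl","wb"));save("s4",cv2.resize(d["color"][130:230,200:320],None,fx=6,fy=6,interpolation=cv2.INTER_CUBIC))
d=cam("top"); pickle.dump(d,open("top4.pkl","wb")); save("t4",cv2.resize(d["color"][160:260,240:370],None,fx=6,fy=6,interpolation=cv2.INTER_CUBIC))
E
```

```text
[554.99174792 -89.51168661   8.99820727] [555.81083697 -79.02711333  12.22354699] [ 0.2881984  -0.79793233 -0.78586695]
```

View pics/s4.png

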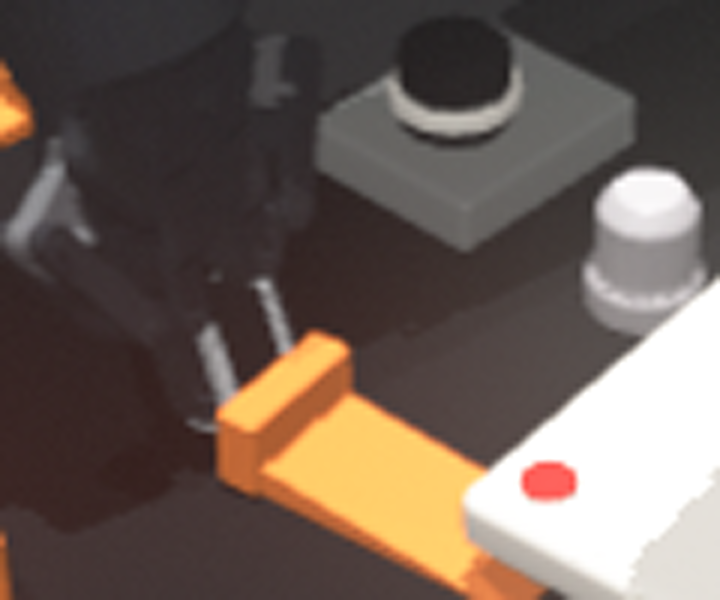

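View pics/t4.png

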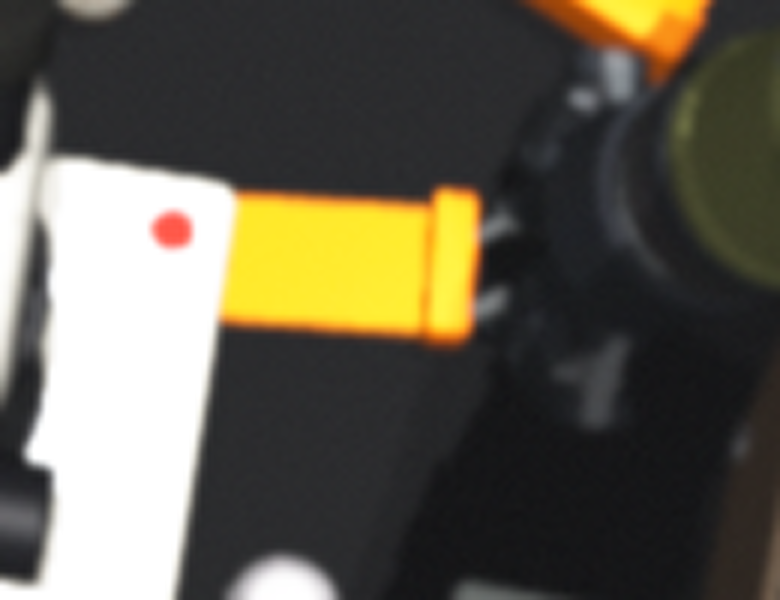

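Emit:
drive_tool(
  commands=[
    [0, -0.24, 0.072, 0, 0, 0],
    [0, -0.48, 0.145, 0, 0, 0],
    [0, -0.72, 0.218, 0, 0, 0],
    [0, -0.96, 0.29, 0, 0, 0],
    [0, -1.2, 0.363, 0, 0, 0],
    [0, -1.43, 0.435, 0, 0, 0],
    [0, -1.67, 0.508, 0, 0, 0],
    [0, -1.91, 0.58, 0, 0, 0],
  ],
)

```text
clock: 6.92
position: [556.3, -69.3, 8.9]
eef_rot: [-0.149, 0.988, -0.038, 0.004]
wrist_force: [-0.4, -3.9, 0.2]
finger_gap: 18.7
```

Emit:
drive_tool(
  commands=[
    [0, -0.24, 0.072, 0, 0, 0],
    [0, -0.48, 0.145, 0, 0, 0],
    [0, -0.72, 0.218, 0, 0, 0],
    [0, -0.96, 0.29, 0, 0, 0],
  ],
)

```text
clock: 7.42
position: [557.1, -59.3, 9.0]
eef_rot: [-0.149, 0.988, -0.038, 0.004]
wrist_force: [-0.4, -3.3, -1.2]
finger_gap: 18.9
```

```bash
cat > look.py <<'E'
from h import *
import pickle,sys
k=sys.argv[1]
o=manip.get_obs();print(o["position"],tip(),o["wrist_force"])
d=cam("scene"); pickle.dump(d,open(f"scene{k}.pkl","wb"));save("s"+k,cv2.resize(d["color"][130:270,200:330],None,fx=4.2,fy=4.2,interpolation=cv2.INTER_CUBIC))
d=cam("top"); pickle.dump(d,open(f"top{k}.pkl","wb")); save("t"+k,cv2.resize(d["color"][160:260,240:370],None,fx=6,fy=6,interpolation=cv2.INTER_CUBIC))
T=pickle.load(open("top0.pkl","rb"));S=pickle.load(open("scene0.pkl","rb"))
for n,a,b in(("top",T,d),("scene",S,pickle.load(open(f"scene{k}.pkl","rb")))):
  for x in(a,b):
    hsv=cv2.cvtColor(x["color"],cv2.COLOR_RGB2HSV)
    m=cv2.inRange(hsv,(0,100,120),(6,255,255))|cv2.inRange(hsv,(172,100,120),(180,255,255))
    N,l,st,c=cv2.connectedComponentsWithStats(m)
    for i in range(1,N):
        if st[i,4]>10: print(n,"red",c[i].round(2),st[i,4])
E
python3 look.py 5
```

```text
[557.07968817 -59.29980126   8.96070383] [557.90105508 -48.81775094  12.19365565] [-0.43293649 -3.28256086 -1.2345054 ]
top red [268.5  197.79] 28
top red [267.71 198.  ] 24
scene red [290.93 210.36] 45
scene red [291.6  208.38] 45
```

View pics/s5.png

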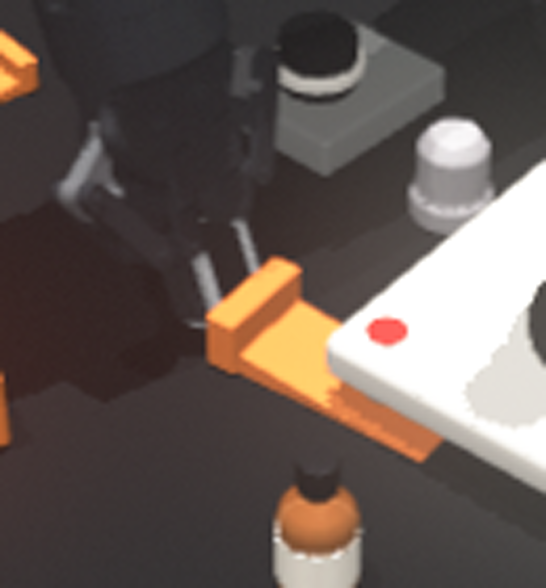

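View pics/t5.png

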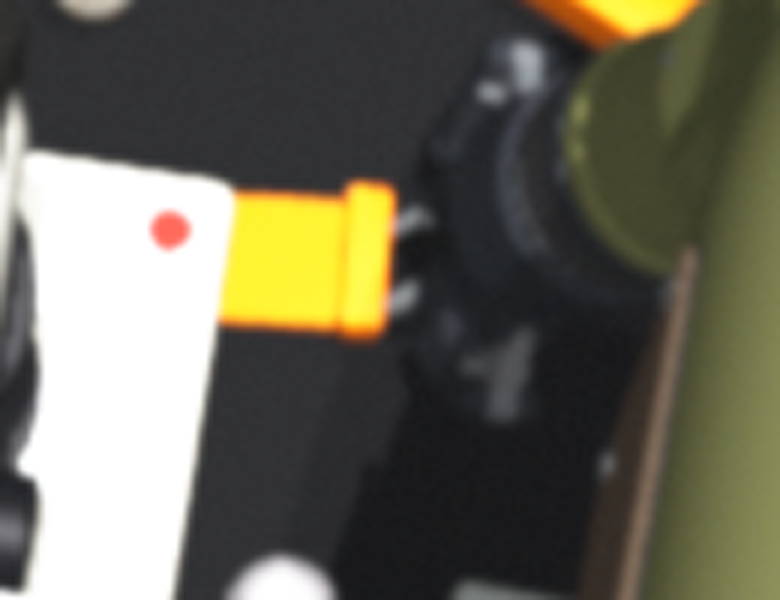

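Emit:
drive_tool(
  commands=[
    [0, -0.24, 0.072, 0, 0, 0],
    [0, -0.48, 0.145, 0, 0, 0],
    [0, -0.72, 0.218, 0, 0, 0],
    [0, -0.96, 0.29, 0, 0, 0],
    [0, -1.2, 0.363, 0, 0, 0],
  ],
)

```text
clock: 8.15
position: [558.1, -46.8, 9.1]
eef_rot: [-0.149, 0.988, -0.038, 0.005]
wrist_force: [-0.7, -3.3, -1.1]
finger_gap: 19.2
```

Emit:
drive_tool(
  commands=[
    [0, -0.1, 0.03, 0, 0, 0],
    [0, -0.19, 0.058, 0, 0, 0],
  ],
)

```text
clock: 8.4
position: [558.3, -45.0, 9.1]
eef_rot: [-0.148, 0.988, -0.038, 0.005]
wrist_force: [-0.7, -3.2, -1.2]
finger_gap: 18.7
```

```bash
python3 look.py 6
```

```text
[558.28584708 -44.98379405   9.06178257] [559.10656802 -34.50121966  12.29319886] [-0.73468879 -3.22664604 -1.17267093]
top red [268.5  197.79] 28
top red [267.6  197.96] 25
scene red [290.93 210.36] 45
scene red [292.  207.6] 48
```

Emit:
drive_tool(
  commands=[
    [0, -0.1, 0.03, 0, 0, 0],
    [0, -0.19, 0.058, 0, 0, 0],
    [0, -0.29, 0.087, 0, 0, 0],
  ],
)

```text
clock: 8.88
position: [558.5, -42.1, 9.1]
eef_rot: [-0.148, 0.988, -0.039, 0.005]
wrist_force: [-0.7, -3.1, -1.2]
finger_gap: 18.5
```

Emit:
drive_tool(
  commands=[
    [0, -0.1, 0.03, 0, 0, 0],
    [0, -0.19, 0.058, 0, 0, 0],
  ],
)

```text
clock: 9.12
position: [558.7, -40.4, 9.1]
eef_rot: [-0.148, 0.988, -0.039, 0.005]
wrist_force: [-0.9, -5.8, -1.5]
finger_gap: 18.7
```

```bash
python3 look.py 7
```

```text
[558.6991828  -40.36367383   9.07697589] [559.52215865 -29.87882152  12.30041857] [-0.88922192 -5.82904992 -1.54696484]
top red [268.5  197.79] 28
top red [267.5 198. ] 26
scene red [290.93 210.36] 45
scene red [292.06 207.45] 49
```

View pics/t7.png

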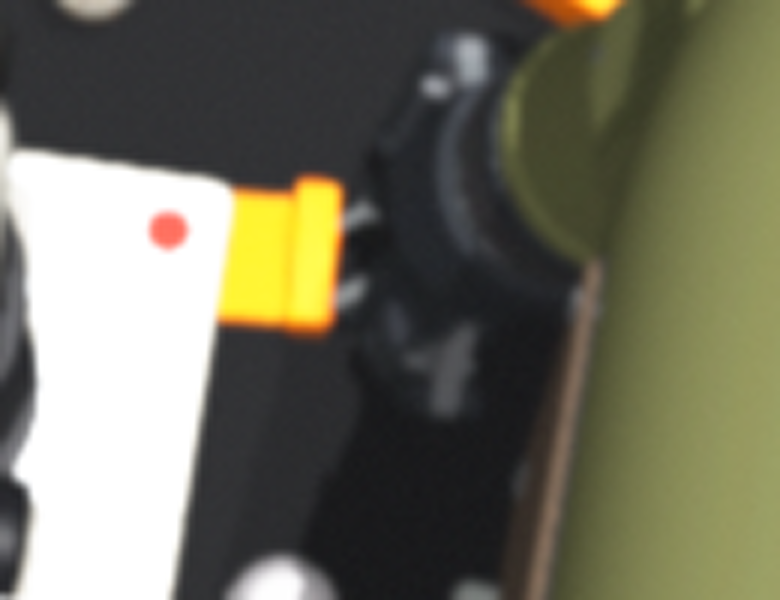

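Emit:
drive_tool(
  commands=[
    [0, -0.1, 0.03, 0, 0, 0],
  ],
)

```text
clock: 9.35
position: [558.8, -39.5, 9.1]
eef_rot: [-0.148, 0.988, -0.039, 0.005]
wrist_force: [-0.3, -5.9, -1.4]
finger_gap: 18.7
```

```bash
cat > tiltm.py <<'E'
from h import *
import pickle,sys
def pts(d,st=1):
    h,w=d["depth"].shape; vv,uu=np.mgrid[0:h:st,0:w:st]; f=K(d)
    p=np.stack([(uu-d["cx"])/f,(vv-d["cy"])/f],-1); q=p.copy()
    for _ in range(20): q=p/(1+d["k1"]*(q**2).sum(-1,keepdims=True))
    z=d["depth"][::st,::st]; c=np.concatenate([q*z[...,None],z[...,None]],-1)
    R,_=cv2.Rodrigues(np.array(d["rvec"],float)); return (c-np.array(d["tvec"],float).ravel())@R, z>0
def fit(d,lab):
    P,ok=pts(d); g=d["color"].min(-1)
    m=ok&(g>130)&(P[...,2]>18)&(P[...,2]<52)&(P[...,0]>370)&(P[...,0]<630)&(P[...,1]>0)&(P[...,1]<245)
    m=cv2.erode(m.astype(np.uint8),np.ones((3,3)))>0
    Q=P[m]
    for _ in range(6):
        A=np.c_[Q[:,:2]-[485,125],np.ones(len(Q))]; c,*_=np.linalg.lstsq(A,Q[:,2],rcond=None); r=Q[:,2]-A@c; Q=Q[abs(r)<max(2.0*r.std(),.8)]
    # bench
    b=ok&(d["color"].max(-1)<70)&(abs(P[...,2])<12)&(P[...,0]>450)&(P[...,0]<800)&(P[...,1]>-150)&(P[...,1]<350)
    B=P[b]; A2=np.c_[B[:,:2]-[485,125],np.ones(len(B))]; cb,*_=np.linalg.lstsq(A2,B[:,2],rcond=None)
    print(lab,len(Q),"slope",c.round(4)," std",r.std().round(2)," bench",len(B),cb.round(4),"rel tilt",np.hypot(*(c-cb)[:2]).round(4))
if __name__=="__main__":
    for k in sys.argv[1:]:
        for n in("scene","top"): fit(pickle.load(open(f"{n}{k}.pkl","rb")),n+k)
E
python3 look.py 8; python3 tiltm.py 0 3 5 6 7 8
```

```text
[558.80721218 -39.49646911   9.05729343] [559.63118154 -29.0110743   12.27871706] [-0.29415901 -5.88769832 -1.38911017]
top red [268.5  197.79] 28
top red [267.5 198. ] 26
scene red [290.93 210.36] 45
scene red [292.15 207.42] 48
scene0 5017 slope [-3.38000e-02  4.42000e-02  4.38878e+01]  std 0.86  bench 34337 [ 0.0008 -0.0011  0.0763] rel tilt 0.057
top0 2589 slope [-3.10000e-02  4.15000e-02  4.41046e+01]  std 1.5  bench 23113 [ 3.000e-04 -6.000e-04  4.129e-01] rel tilt 0.0525
scene3 5074 slope [-3.33000e-02  4.45000e-02  4.38963e+01]  std 0.88  bench 34409 [ 0.0006 -0.0011  0.1141] rel tilt 0.0568
top3 2602 slope [-3.10000e-02  4.28000e-02  4.40836e+01]  std 1.41  bench 22582 [ 0.0005 -0.0007  0.3569] rel tilt 0.0536
scene5 4990 slope [-1.08000e-02  1.45000e-02  4.35225e+01]  std 0.85  bench 36027 [ 0.0007 -0.001   0.0843] rel tilt 0.0193
top5 2807 slope [-7.90000e-03  1.28000e-02  4.38676e+01]  std 1.53  bench 21329 [ 4.000e-04 -4.000e-04  4.109e-01] rel tilt 0.0156
scene6 5100 slope [-3.30000e-03  3.70000e-03  4.34266e+01]  std 0.86  bench 36331 [ 0.0008 -0.001   0.076 ] rel tilt 0.0062
top6 2838 slope [-2.4000e-03  3.4000e-03  4.3686e+01]  std 1.5  bench 20781 [ 0.0005 -0.0006  0.3442] rel tilt 0.005
scene7 5090 slope [-1.20000e-03  1.10000e-03  4.34646e+01]  std 0.86  bench 36493 [ 0.0008 -0.001   0.0625] rel tilt 0.0029
top7 2733 slope [4.00000e-04 8.00000e-04 4.36832e+01]  std 1.49  bench 20593 [ 0.0004 -0.0005  0.3796] rel tilt 0.0013
scene8 5164 slope [-1.30000e-03  5.00000e-04  4.34523e+01]  std 0.87  bench 36470 [ 0.0008 -0.001   0.049 ] rel tilt 0.0026
top8 2703 slope [1.00000e-04 1.00000e-03 4.37797e+01]  std 1.46  bench 20538 [-0.     -0.0006  0.4875] rel tilt 0.0016
```

Plane fits in both cameras show the base level, within about 0.003 rad, and the push force has stepped up. I'm backing the fingers straight off.

Emit:
drive_tool(
  commands=[
    [0, 0.48, -0.15, 0, 0, 0],
    [0, 1.4, -0.44, 0, 0, 0],
    [0, 2.9, -0.9, 0, 0, 0],
    [0, 4.8, -1.5, 0, 0, 0],
    [0, 4.8, -4.5, 0, 0, 0],
    [0, 4.8, -8.5, 0, 0, 0],
    [0, 4.8, -8.5, 0, 0, 0],
    [0, 4.8, -8.5, 0, 0, 0],
  ],
)

```text
clock: 10.45
position: [553.2, -110.5, 75.9]
eef_rot: [-0.148, 0.988, -0.039, 0.005]
wrist_force: [-0.8, -0.0, -0.7]
finger_gap: 18.9
```

```bash
python3 look.py 9; python3 tiltm.py 9; python3 - <<'E'
from h import *
import pickle
T=pickle.load(open("top9.pkl","rb"));S=pickle.load(open("scene9.pkl","rb"));save("full9",S["color"])
save("t9b",cv2.resize(T["color"][140:310,150:380],None,fx=3.4,fy=3.4,interpolation=cv2.INTER_CUBIC))
E
```

```text
[ 553.18360676 -110.4655762    75.90757565] [554.01586609 -99.9839873   79.13923756] [-0.8036594  -0.00861777 -0.65943168]
top red [268.5  197.79] 28
top red [267.5 198. ] 26
scene red [290.93 210.36] 45
scene red [292.15 207.42] 48
scene9 5028 slope [-1.7000e-03  5.0000e-04  4.3476e+01]  std 0.86  bench 37468 [ 0.0008 -0.001   0.0614] rel tilt 0.0029
top9 2750 slope [2.00000e-03 1.50000e-03 4.38909e+01]  std 1.53  bench 23327 [ 0.0004 -0.0006  0.3933] rel tilt 0.0026
```

View pics/s9.png

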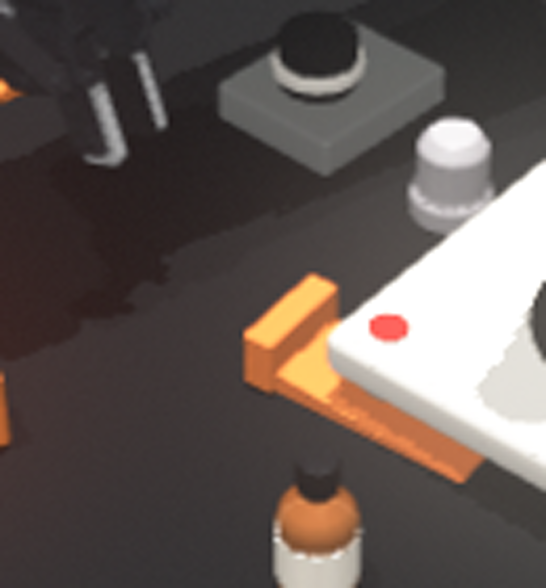

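View pics/t9b.png

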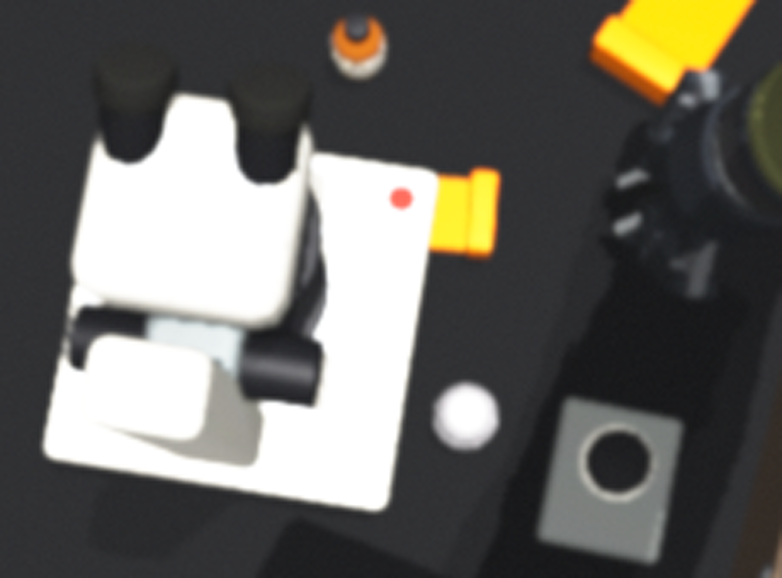

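```bash
python3 -c "
from h import *
print(ticket.sign_off())"
```

```text
the job is handed in; nothing more can be done
None
```

The middle-sized orange wedge is now under the short foot and the microscope stands level on it. I handed the job in at about 10.5 s on the robot's clock, and no verdict came back.

**What I did:** I used two slightly spread fingertips on the back of the tab. I pushed the wedge round a gentle arc to line it up with the foot, then straight in. I stopped about 1 mm after the push force rose from about 3 N to 6 N, then backed the fingers straight off and up.

**Last checks:**
- **Level:** the base's tilt against the bench fell from 0.057 / 0.053 rad (scene / top camera) to about 0.003 rad in both, against a limit of 0.011. It stayed there after the fingers were withdrawn.
- **Foot on the ramp:** the foot is at about x = +1 mm along the wedge and within about 4 mm of its centre line, both estimated from images. The wedge looks flat.
- **Surroundings:** the microscope did not visibly shift. The bottle, objective and joystick look unmoved in the last pictures, though I did not measure them. The fingers are clear of everything.

**Did not match or not measured:**
- The push force reached only about 6 N, not the "over 10 N once level" in the description, so I relied on the tilt measurement.
- The two cameras differed by about 3 mm in absolute position.
- I did not measure the height of the opposite foot or the load on the wedge. I took them from the tilt.

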